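# Rock the tall relay out of its rail socket

### The arm

A 7-joint arm with a two-finger parallel gripper is mounted at the origin on a cart in front of the work surface, level with it; the furniture and walls round the work are solid. World frame = base frame: x ahead of the robot, y to its left, z up, the work surface at z = 0. Lengths are in m, angles in rad, forces in N, time in s.
With the tool pointing down it reaches from about 0.35 to 0.9 m from the base axis. Payload 8.1 kg.
Tool frame: the origin (TCP) lies at the very end of the fingers, on their centre line; the grasp point (between the pads) lies 19 mm behind it; z points along the fingers, x is the direction in which the jaws open and shut, and the axes are right-handed (so a half turn about z gives the same grasp; the last joint's range is limited). The gripper opens to 92 mm and grips with 3 to 60 N. Pads are 19 mm wide; open, the fingers measure 130 mm over their backs; the gripper's body (75 mm by 190 mm) begins 47 mm behind the grasp point.
Start: joints at [1.016, 0.434, 0.025, 1.573, -0.012, 1.134, -0.075], TCP at [0.273, -0.562, 0.227] pointing down, gripper open.
Joint ranges: [-2.62, 2.62], [-0.44, 2.09], [-1.27, 1.32], [0.08, 2.57], [-1.32, 4.46], [0.12, 2], [-2.74, 2.74]. Speed limits (rad/s): [2.22, 2.22, 3.01, 3.01, 3.14, 3.14, 3.14].

### API

Orientations are given as a rotation vector (axis times angle).
In Python, from cell import status, viewer, arm gives the robot as it stands.
- The arm moves only by the tool jog_arm, never from a script. Its argument "commands" is text: rows parted by semicolons, each of 7 numbers parted by spaces: the closure, from -1 (fully open) to 1 (shut), then the shift along the world's x, y, z normalised to -1 to 1, where 1 is 0.3 m, then the turn, a rotation vector about the world's x, y, z normalised to -1 to 1, where 1 is 2 pi rad. In form: jaw dx dy dz wx wy wz; .... A call has exactly 5 rows; each row shifts and turns the commanded pose from where the row before left it; what a row does not reach is not made up. A row lasts 1/10 s, in which the tool goes at most 50 mm and 8.59 degrees, less where a joint would pass 70% of its speed; a pose out of reach is approached as far as the arm can. A call with a number of a shift or a turn outside -1 to 1 is refused whole. A call with a gripper value outside its range is refused whole. The fingers move at their own pace and stop on an object; "force" is the grip in N (left out, the last holds). Time passes only in rows, so rows that do not move let the fingers close, or fill a call up. It gives the time, the measured TCP pose, the force and the opening at its end, in the units of the state.
- status.observe(): the state, without advancing time (a new reading comes with each control period).
- viewer.get_image(name): name is "side" or "top"; returns a dict with "pixels" (400x640x3 uint8, red, green, blue), "z_map" (400x640 float32, m along the optical axis (not along the pixel's ray), 0 where there is no reading), "camera_matrix" (3x3 intrinsics, pixels), "R" (3x3) and "t" (3): a world point X has camera coordinates R X + t. Camera axes: x right, y down, z forward; pixel columns grow to the right and rows downward; lengths in m; the calibration is good to about 2 mm. A picture is of the moment at which its call begins.
- arm.sign_off(): hands the job in, once; it reports no verdict.
The state is a dict: "clock": time; "joints": joint angles; "dq": joint speeds; "joint_efforts": joint torques, N m; "position": TCP position; "ee_rot": TCP orientation; "force": force on the tool from outside, world axes, zero at the start; "ft_torque": the same for the moment, N m; "width": opening from 0.0 (shut) to 1.0 (fully open).
Only numpy, scipy, OpenCV 4.12 (cv2) and the standard library are available. Lean on these libraries where they do the work, as an engineer would, in place of code of your own. Each camera call takes 0.05 s, during which the arm holds its last target. There are 200 camera calls.

### The job

The tall plug-in relay on the rail plate has to come out of its tight socket. Grip it and rock it, first away from you and then back towards you, with only a gentle upward pull, until its blades are free of the socket; never haul it straight up, because that strips the socket off its rail. Finish while holding it: upright, still, straight above its own socket and just clear of it (blade tips no more than a few centimetres up), with the low relay next to it and the loose things on the bench left alone.

Things in the scene. Friction and masses are not known exactly. Their poses are not given: they have to be found in the camera images.
- tall_relay: the plug-in relay to take out, the taller of the two on the rail: grey cover 36 mm (x) x 26.5 mm (y), its top 58 mm above the socket's seat, black base 38 x 28 x 7 mm at its foot, about 0.11 kg. Origin: middle of the base's underside, z up, axes along the socket's. Best gripped from above across the 36 mm (fingers closing along x), 15 to 25 mm below its top
- relay_top (a point): middle of the tall relay's top face, 58 mm above its origin
- blades_near (a point): tip of the row of contact blades on the relay's robot side: relay x = -12 mm, 18 mm below its origin. The row is 5 mm (x) by 14 mm (y) and 18 mm long. It is free of the socket's contacts when it has come up 17 mm
- blades_far (a point): tip of the like row on the far side: relay x = +12 mm, 18 mm below its origin
- socket: the black socket that the tall relay is plugged into, 80 mm (x) x 38 mm (y), its seat 35 mm above the rail, with screw-terminal decks 10 mm lower at both x ends. Origin: on the rail under its middle (10.5 mm above the bench); z up, y along the rail, x away from the robot (within 0.4 rad). Its housing can lift a little off the rail (joint rail_clip)
- rail_clip (a joint): how far the socket has been pulled up off its rail clip: 0 m home; the clip holds it down with 14 N and gives 1 mm more for every further 2 N; it springs home by itself. At 6 mm it counts as stripped off
- socket_seat (a point): middle of the socket's seat; the relay's origin lies here while plugged in. Two slots in the seat, 12 mm in x, 20 mm deep, take the blade rows with 3.5 mm play either way in x, so the relay can lean about 0.2 rad away (top to +x) or back, not along y. Springs 2 to 7 mm down pinch each row across y: 14 to 20 N to slide a row up or down, 27 to 40 N for both at once
- rock_edge (a point): far edge of the relay base's underside (relay x = +19 mm). The first lean away pivots on it and lifts the near row. Leaning back with a slight upward pull, the near row stays gripped as the pivot and the far row comes up; and so on by turns. A row that is pushed down slides back in
- low_relay: the neighbour on the same rail, 60 to 140 mm from the tall relay to either side: an identical socket with a low relay (30 mm high above its seat) that stays in. Fixed. Origin: on the rail under its middle, 10.5 mm above the bench; its top is 76 mm above the bench
- rail_plate: grey steel mounting plate 96 mm (x) x 230 mm (y), fixed to the bench, with a 35 mm mounting rail along its y; the sockets stand on the rail, and a block of grey rail terminals 45 mm high stands at its +y end (y = 73 to 107 mm). Origin: middle of the underside, on the bench
- solder_spool: loose spool of solder, 56 mm wide and 56 mm high, standing on the bench to the right of the plate. Origin: on the bench under it
- cap_blue: loose blue capacitor, 22 mm across and 41 mm high, standing on the bench to the right of the plate. Origin: on the bench under it

How it is judged:
By the outcome, as a careful person would: the job done as asked, in the order asked, and still so for the second after the job is handed in, while the arm keeps its last pose, push and grip.
It also fails if it takes over 45 s, if anything falls off the work surface, if the arm or the gripper's body presses on something with over 40 N, if the wrist force passes 120 N, or if a joint passes its speed limit or range.

## Working session

There is one attempt and no reset: what is moved stays moved. The work goes in short steps, Python scripts to look and compute and a tool call to move; the robot and the scene stay as the last step left them, time stands still between calls to the robot, and variables do not carry over. Pictures are saved under pics/ and viewed, about 8 in all and at most 12, crops included, and the job is handed in when it is done.

Besides the shell and the picture viewer there is one more tool, called after "Emit:" as a command line: name --argument value ..., lists and objects as JSON in quotes. jog_arm: Moves the arm, as the interface text tells. Scaled input: -1 to 1 covers 0.3 m each way for a shift and 2 pi rad each way for a turn. Its arguments: {"type":"object","properties":{"commands":{"type":"string"},"force":{"type":"number"}},"required":["commands"]}

```bash
mkdir -p pics
cat > h.py <<'E'
import numpy as np, cv2
from cell import status, viewer, arm
def grab(n):
    g=viewer.get_image(n); K=np.array(g["camera_matrix"]);R=np.array(g["R"]);t=np.array(g["t"]);z=g["z_map"]
    v,u=np.mgrid[:z.shape[0],:z.shape[1]]
    c=np.stack([(u-K[0,2])/K[0,0]*z,(v-K[1,2])/K[1,1]*z,z],-1)
    W=(c-t)@R; W[z<=0]=np.nan
    return g["pixels"],W,K,R,t
def save(n,p,crop=None,s=1):
    if crop: p=p[crop[1]:crop[3],crop[0]:crop[2]]
    cv2.imwrite("pics/"+n,cv2.resize(p[:,:,::-1],None,fx=s,fy=s,interpolation=cv2.INTER_CUBIC))
E
python3 - <<'E'
from h import *
print(status.observe())
for n in("top","side"):
    p,W,K,R,t=grab(n); save(n+"0.png",p); np.savez(n+"0.npz",p=p,W=W); print(n,K[0,0],(-R.T@t).round(3),R[2].round(2))
E
```

```text
{'clock': 0.0, 'joints': array([ 1.01640776,  0.43524022,  0.02501449,  1.57409481, -0.01159867,
        1.13398119, -0.07510605]), 'dq': array([ 0.00102797,  0.00028784,  0.00126223,  0.00066973, -0.00082546,
        0.00044084, -0.00167277]), 'joint_efforts': array([ 1.12774435e-04, -6.67847013e+01,  9.85125303e-01, -3.14453852e+01,
       -6.03415235e-02,  4.30399377e-02,  1.72591394e-04]), 'position': array([ 0.27256581, -0.56187389,  0.22593562]), 'ee_rot': array([-2.66187348e+00,  1.66723049e+00,  2.22510002e-03]), 'force': array([ 1.25179912, -0.46526729,  0.01110285]), 'ft_torque': array([ 0.01087617, -0.04009131, -0.02848909]), 'width': 0.999894691219085}
top 416.8969402273054 [0.398 0.258 0.923] [ 0.13 -0.02 -0.99]
side 464.7068248404092 [ 0.137 -0.393  0.529] [ 0.42  0.74 -0.52]
```

View pics/top0.png

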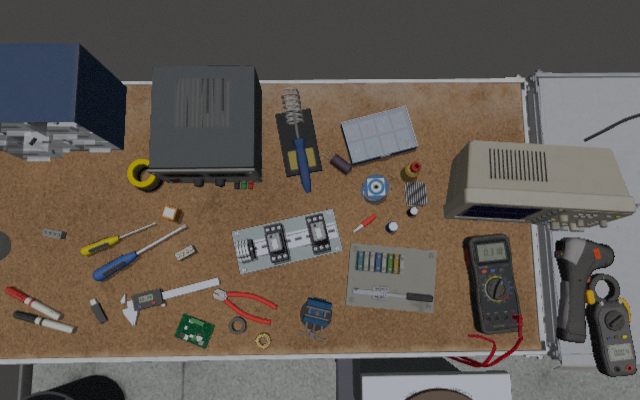

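View pics/side0.png

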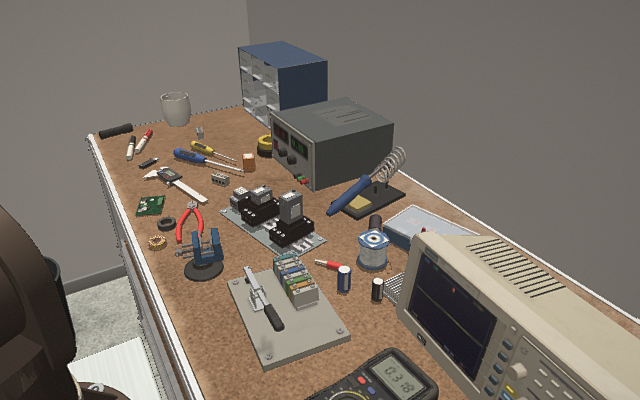

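The top view shows the plate at (287,241), with the tall relay near (318,230) and the low relay near (275,242). In the side view the tall relay is at (291,207).

Run:
```python
from h import *
for n,c in(("top",(225,200,350,280)),("side",(215,175,335,260))):
    d=np.load(n+"0.npz");W=d['W'];p=d['p']
    m=np.zeros(W.shape[:2],bool);m[c[1]:c[3],c[0]:c[2]]=1
    zz=W[...,2]
    for lo,hi in((.095,.115),(.07,.082),(.03,.037),(.04,.05)):
        k=m&(zz>lo)&(zz<hi); P=W[k]
        if len(P)<8: print(n,lo,len(P));continue
        r=cv2.minAreaRect((P[:,:2]*1000).astype(np.float32))
        print(n,lo,len(P),P.mean(0).round(4),np.median(P[:,2]).round(4),P.min(0).round(3),P.max(0).round(3),r)
# plate edges in top: plate height few mm
d=np.load("top0.npz");W=d['W'];p=d['p']
save("crop.png",p,(220,195,360,285),5)
for q in((318,218),(318,225),(318,232),(318,240),(318,250),(270,240),(330,245)): print(q,W[q[1],q[0]].round(4))
```

```text
top 0.095 243 [0.4537 0.2504 0.1035] 0.1035 [0.435 0.236 0.097] [0.473 0.265 0.108] ((453.9132995605469, 250.26483154296875), (36.471405029296875, 26.05173110961914), 11.989352226257324)
top 0.07 238 [0.4345 0.338  0.0756] 0.0756 [0.415 0.248 0.071] [0.461 0.355 0.08 ] ((442.7381896972656, 301.932861328125), (36.41691207885742, 102.9887466430664), 12.594513893127441)
top 0.03 565 [0.437  0.3222 0.0344] 0.0348 [0.393 0.224 0.03 ] [0.496 0.426 0.037] ((437.4949951171875, 326.4570007324219), (80.05278015136719, 194.03311157226562), 12.312958717346191)
top 0.04 389 [0.4329 0.3378 0.0447] 0.0449 [0.403 0.228 0.04 ] [0.487 0.424 0.05 ] ((437.380126953125, 326.1159973144531), (58.073062896728516, 195.30612182617188), 17.224395751953125)
side 0.095 220 [0.4512 0.2446 0.1011] 0.1021 [0.434 0.232 0.095] [0.472 0.262 0.105] ((452.8812561035156, 247.46356201171875), (37.025489807128906, 27.183860778808594), 11.416322708129883)
side 0.07 287 [0.4403 0.2905 0.075 ] 0.0746 [0.415 0.232 0.07 ] [0.473 0.353 0.082] ((443.1419372558594, 292.21722412109375), (36.99446487426758, 120.59772491455078), 12.317083358764648)
side 0.03 757 [0.4607 0.3127 0.0338] 0.0341 [0.296 0.221 0.03 ] [0.625 0.427 0.037] ((463.86444091796875, 304.7125244140625), (297.6513671875, 221.6826629638672), 62.01274108886719)
side 0.04 652 [0.4348 0.2766 0.0446] 0.0446 [0.296 0.144 0.04 ] [0.607 0.42  0.05 ] ((435.6119384765625, 311.64593505859375), (316.7792663574219, 181.3693084716797), 49.38779067993164)
(318, 218) [0.4848 0.2488 0.0366]
(318, 225) [0.4643 0.2497 0.1054]
(318, 232) [0.4506 0.2498 0.1034]
(318, 240) [0.4354 0.2499 0.0919]
(318, 250) [0.4168 0.2496 0.0365]
(270, 240) [0.4373 0.3468 0.0772]
(330, 245) [0.4281 0.2228 0.0037]
```

View pics/crop.png

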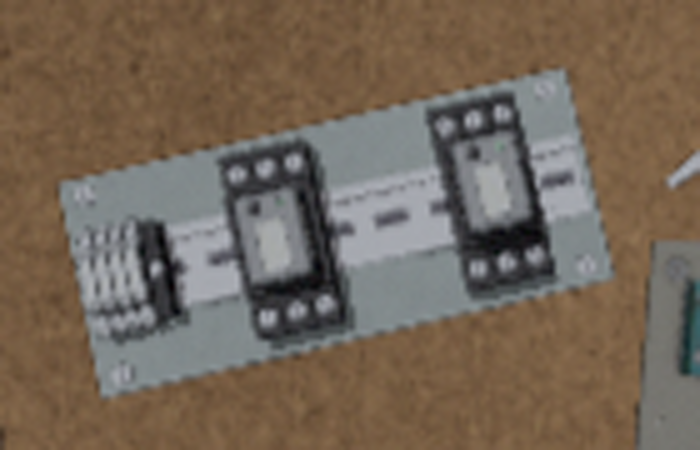

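The crop shows the tall relay on the right socket at about (490,195) and the low relay at (270,245). The fitted centre is about (0.4535, 0.2495), the top is at z 0.1035 and the yaw is about +12°. Next I check the corridor heights.

Run:
```python
from h import *
W=np.concatenate([np.load(n+"0.npz")['W'].reshape(-1,3) for n in("top","side")])
W=W[~np.isnan(W[:,0])]
a=np.array([.273,-.562]);b=np.array([.4535,.2495]);u=(b-a)/np.linalg.norm(b-a);n=np.array([-u[1],u[0]])
s=(W[:,:2]-a)@u;d=(W[:,:2]-a)@n
for k in np.arange(.1,.95,.08):
    q=W[(s>k)&(s<k+.08)&(abs(d)<.17)]; 
    if len(q): print(k.round(2),q[:,2].max().round(3))
```

```text
0.1 0.068
0.18 0.084
0.26 0.174
0.34 0.175
0.42 0.175
0.5 0.175
0.58 0.167
0.66 0.09
0.74 0.106
0.82 0.108
0.9 0.129
```

Emit:
jog_arm --commands "-1 0 0 0.1 0 0 0; -1 0.03 0.13 0.1 0 0 0.01; -1 0.03 0.13 0 0 0 0.01; -1 0.03 0.13 0 0 0 0.01; -1 0 0 0 0 0 0"

```text
clock: 0.6
position: [0.3021, -0.4401, 0.287]
ee_rot: [-2.811, 1.397, 0.0]
force: [0.5, 0.5, -1.1]
width: 0.996
```

Emit:
jog_arm --commands "-1 0.03 0.135 0 0 0 0.011; -1 0.03 0.135 0 0 0 0.011; -1 0.03 0.135 0 0 0 0.011; -1 0.03 0.135 0 0 0 0.011; -1 0.03 0.135 0 0 0 0.011"

```text
clock: 1.1
position: [0.3448, -0.2416, 0.2866]
ee_rot: [3.009, -0.903, -0.0]
force: [0.8, 0.4, -0.1]
width: 0.999
```

Emit:
jog_arm --commands "-1 0.03 0.135 0 0 0 0.011; -1 0.03 0.135 0 0 0 0.011; -1 0.03 0.135 0 0 0 0.011; -1 0.03 0.135 0 0 0 0.011; -1 0.03 0.135 0 0 0 0.011"

```text
clock: 1.6
position: [0.3899, -0.0391, 0.2867]
ee_rot: [3.119, -0.373, 0.0]
force: [1.6, -0.4, -0.1]
width: 1.002
```

Emit:
jog_arm --commands "-1 0.03 0.135 0 0 0 0.011; -1 0.03 0.135 0 0 0 0.011; -1 0.03 0.135 0 0 0 0.011; -1 0.03 0.135 0 0 0 0.011; -1 0 0 0 0 0 0"

```text
clock: 2.1
position: [0.4263, 0.127, 0.2869]
ee_rot: [-3.137, -0.071, -0.001]
force: [0.8, -0.3, -0.6]
width: 0.997
```

Emit:
jog_arm --commands "-1 0.03 0.136 0 0 0 0.009; -1 0.03 0.136 0 0 0 0.009; -1 0.03 0.136 0 0 0 0.0088; -1 0 0 -0.16 0 0 0; -1 0 0 -0.16 0 0 0"

```text
clock: 2.6
position: [0.4539, 0.2455, 0.19]
ee_rot: [-3.123, -0.323, -0.004]
force: [0.7, -1.3, -0.5]
width: 1.001
```

Emit:
jog_arm --commands "-1 0 0 -0.12 0 0 0; -1 0 0 -0.08 0 0 0; -1 0 0 -0.05 0 0 0; -1 0 0 0 0 0 0; -1 0 0 0 0 0 0"

```text
clock: 3.1
position: [0.4531, 0.2437, 0.1158]
ee_rot: [3.125, 0.321, -0.001]
force: [0.4, -0.1, 1.3]
width: 0.999
```

Run:
```python
from h import *
s=status.observe();print(s)
p,W,K,R,t=grab("side"); c=K@(R@np.array([.4535,.2495,.1035])+t);c=c[:2]/c[2];print(c)
save("side1.png",p,(190,90,390,270),4); 
np.save("w1.npy",W)
```

```text
{'clock': 3.1, 'joints': array([-0.09291805,  0.47589641, -0.67510157,  1.92968717,  0.38468259,
        0.86752544, -0.76310081]), 'dq': array([ 0.00294459, -0.01928767, -0.00996418, -0.01289979, -0.00117732,
        0.00094191, -0.00063923]), 'joint_efforts': array([-2.06417777e-02, -5.46389437e+01, -8.37674797e+00, -2.37262040e+01,
        1.84419646e-02, -5.28885797e-02, -5.15942322e-02]), 'position': array([0.45314086, 0.24369879, 0.11584218]), 'ee_rot': array([ 3.12498038e+00,  3.20697235e-01, -7.29596664e-04]), 'force': array([ 0.44734602, -0.06770965,  1.29355221]), 'ft_torque': array([ 0.03428369, -0.08626033,  0.06284339]), 'width': 0.9994105815603055}
[289.71340172 193.84951785]
```

View pics/side1.png

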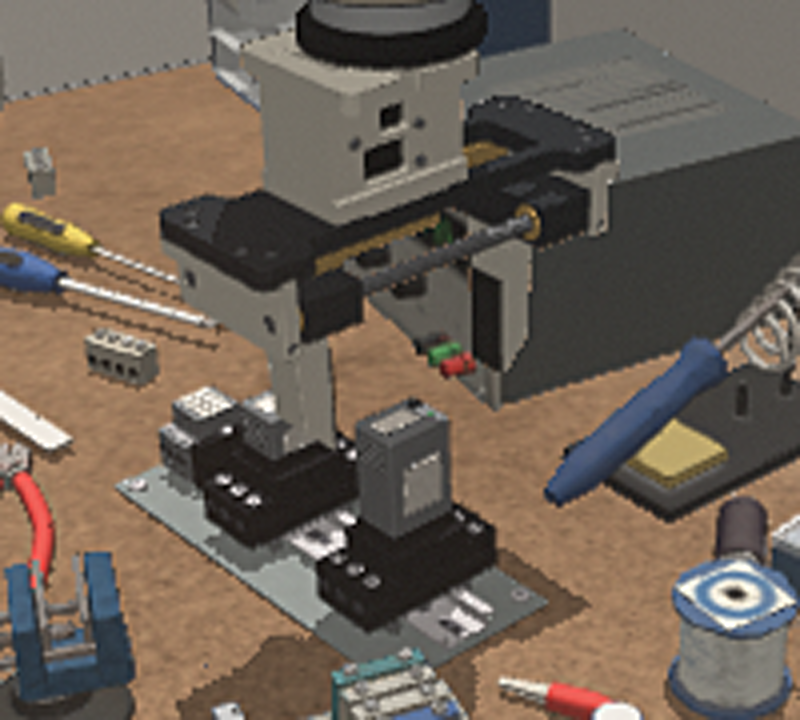

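The fingers straddle the relay along its x: near finger tip at about (300,450) in the crop, far one at (500,390), relay top at (400,415). Next I correct y and descend.

Emit:
jog_arm --commands "-1 0.001 0.019 0 0 0 0.0013; -1 0 0 -0.05 0 0 0; -1 0 0 -0.06 0 0 0; -1 0 0 -0.054 0 0 0; -1 0 0 0 0 0 0"

```text
clock: 3.65
position: [0.4527, 0.2496, 0.0658]
ee_rot: [3.123, 0.335, -0.002]
force: [-1.0, 0.9, 0.3]
width: 1.004
```

Run:
```python
from h import *
print(status.observe()['position'],status.observe()['ee_rot'])
p,W,K,R,t=grab("side"); save("side2.png",p,(230,150,350,260),6)
```

```text
[0.45265124 0.24957177 0.06575435] [ 3.12288879e+00  3.35374183e-01 -2.15849610e-03]
```

View pics/side2.png

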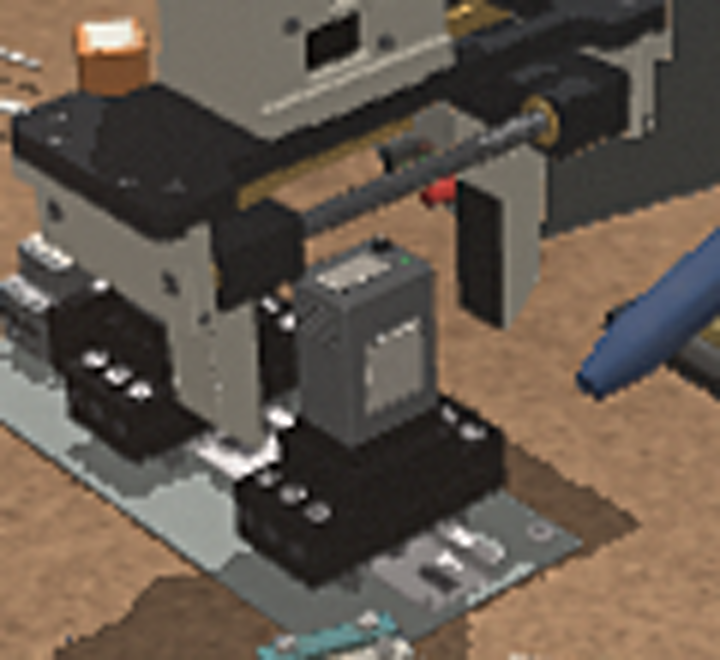

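Run:
```python
from h import *
p,W,K,R,t=grab("side")
a=np.radians(12.2);o=np.array([.4535,.2495])
D=W[...,:2]-o; x=D[...,0]*np.cos(a)+D[...,1]*np.sin(a); y=-D[...,0]*np.sin(a)+D[...,1]*np.cos(a);z=W[...,2]
for nm,m in(("near",(x<-.025)&(x>-.09)&(z>.08)&(z<.1)&(abs(y)<.045)),("far",(x>.025)&(x<.09)&(z>.08)&(z<.12)&(abs(y)<.045)),("relay",(abs(x)<.022)&(z>.07)&(z<.11)&(abs(y)<.025))):
    v,u=np.nonzero(m); print(nm,m.sum(),[ (q[m].min().round(4),np.percentile(q[m],10).round(4),np.percentile(q[m],90).round(4),q[m].max().round(4)) for q in(x,y,z)],u.min(),u.max(),v.min(),v.max())
print([ (c[:2]/c[2]).round(1) for X in ([.4527,.2496,.0658],) for s in(-.046,0,.046) for c in [K@(R@(np.array(X)+s*np.array([np.cos(a),np.sin(a),0]))+t)]])
```

```text
near 140 [(np.float64(-0.0647), np.float64(-0.0634), np.float64(-0.0491), np.float64(-0.0452)), (np.float64(-0.0125), np.float64(-0.0111), np.float64(0.0058), np.float64(0.0115)), (np.float64(0.0801), np.float64(0.0822), np.float64(0.0984), np.float64(0.0999))] 258 273 207 220
far 268 [(np.float64(0.0447), np.float64(0.0461), np.float64(0.0603), np.float64(0.0665)), (np.float64(-0.0126), np.float64(-0.011), np.float64(0.006), np.float64(0.0121)), (np.float64(0.0803), np.float64(0.0843), np.float64(0.1155), np.float64(0.1198))] 306 320 177 197
relay 501 [(np.float64(-0.0195), np.float64(-0.0179), np.float64(0.012), np.float64(0.0188)), (np.float64(-0.0173), np.float64(-0.0144), np.float64(0.006), np.float64(0.0131)), (np.float64(0.07), np.float64(0.0743), np.float64(0.103), np.float64(0.1043))] 279 302 190 216
[array([270.2, 221.3]), array([290.1, 211.6]), array([308.8, 202.5])]
```

Depth shows the fingers and relay are aligned to about 1 mm in x and y. Closing now.

Emit:
jog_arm --commands "1 0 0 0 0 0 0; 1 0 0 0 0 0 0; 1 0 0 0 0 0 0; 1 0 0 0 0 0 0; 1 0 0 0 0 0 0" --force 45

```text
clock: 4.25
position: [0.4532, 0.2498, 0.0667]
ee_rot: [-3.124, -0.335, -0.0]
force: [-0.6, -0.1, 0.5]
width: 0.615
```

Emit:
jog_arm --commands "1 0 0 0 0 0 0; 1 0 0 0 0 0 0; 1 0 0 0 0 0 0; 1 0 0 0 0 0 0; 1 0 0 0 0 0 0"

```text
clock: 4.75
position: [0.4528, 0.2497, 0.0665]
ee_rot: [3.123, 0.335, -0.001]
force: [-2.7, -0.7, 1.9]
width: 0.389
```

```bash
cat >> h.py <<'E'
YAW=np.radians(12.2); AX=np.array([np.cos(YAW),np.sin(YAW),0]); AY=np.array([-np.sin(YAW),np.cos(YAW),0])
def rows(p,th0,th1,n,lift=0):
    """pivot p=(x,z) rel. TCP in socket x,z now (mm); rotate about socket y th0->th1 in n rows; lift mm total"""
    d=(th1-th0)/n; x,z=-p[0],-p[1]; out=[]
    for i in range(n):
        c,s=np.cos(d),np.sin(d); nx,nz=c*x+s*z,-s*x+c*z
        sh=((nx-x)*AX+np.array([0,0,nz-z+lift/n]))/300; w=AY*d/(2*np.pi)
        out.append("1 "+" ".join("%.4f"%v for v in (*sh,*w)))
        x,z=nx,nz
    for i in range(0,n,5): print("; ".join(out[i:i+5]))
    print("TCP-pivot after",round(x,2),round(z,2))
def tilt():
    from scipy.spatial.transform import Rotation as Ro
    s=status.observe(); zt=-Ro.from_rotvec(s['ee_rot']).as_matrix()[:,2]
    d=s['position']-np.array([.4535,.2495,.0455])
    print("t",s['clock'],"xyz rel seat mm",(np.array([d@AX,d@AY,d[2]])*1000).round(2),"tilt x,y",np.round([zt@AX,zt@AY],4),"F",np.round([s['force']@AX,s['force']@AY,s['force'][2]],2),"M",np.round([s['ft_torque']@AX,s['ft_torque']@AY],3),"w",s['width'])
    return s
E
python3 - <<'E'
from h import *
tilt()
rows((19,-20.3),0,.2,10)
E
```

```text
t 4.75 xyz rel seat mm [-0.63  0.32 21.04] tilt x,y [0.0004 0.0002] F [-2.82 -0.09  1.93] M [-0.073  0.404] w 0.38940135530041387
1 0.0013 0.0003 0.0013 -0.0007 0.0031 0.0000; 1 0.0014 0.0003 0.0012 -0.0007 0.0031 0.0000; 1 0.0014 0.0003 0.0012 -0.0007 0.0031 0.0000; 1 0.0014 0.0003 0.0012 -0.0007 0.0031 0.0000; 1 0.0014 0.0003 0.0011 -0.0007 0.0031 0.0000
1 0.0015 0.0003 0.0011 -0.0007 0.0031 0.0000; 1 0.0015 0.0003 0.0011 -0.0007 0.0031 0.0000; 1 0.0015 0.0003 0.0011 -0.0007 0.0031 0.0000; 1 0.0015 0.0003 0.0010 -0.0007 0.0031 0.0000; 1 0.0015 0.0003 0.0010 -0.0007 0.0031 0.0000
TCP-pivot after -14.59 23.67
```

Emit:
jog_arm --commands "1 0.0013 0.0003 0.0013 -0.0007 0.0031 0; 1 0.0014 0.0003 0.0012 -0.0007 0.0031 0; 1 0.0014 0.0003 0.0012 -0.0007 0.0031 0; 1 0.0014 0.0003 0.0012 -0.0007 0.0031 0; 1 0.0014 0.0003 0.0011 -0.0007 0.0031 0"

```text
clock: 5.25
position: [0.455, 0.2502, 0.068]
ee_rot: [3.108, 0.333, -0.159]
force: [-0.7, 1.1, -7.8]
width: 0.389
```

```bash
python3 -c "
from h import *
tilt()"
```

```text
t 5.25 xyz rel seat mm [ 1.64  0.32 22.52] tilt x,y [0.1021 0.0008] F [-0.49  1.21 -7.78] M [ 0.278 -0.569] w 0.3887492230753597
```

Emit:
jog_arm --commands "1 0.0015 0.0003 0.0010 -0.0007 0.0031 0; 1 0.0015 0.0003 0.0010 -0.0007 0.0031 0; 1 0.0015 0.0003 0.0010 -0.0007 0.0031 0; 1 0.0015 0.0003 0.0010 -0.0007 0.0031 0; 1 0 0 0 0 0 0"

```text
clock: 5.75
position: [0.4569, 0.2506, 0.0694]
ee_rot: [3.09, 0.331, -0.281]
force: [-3.2, 0.8, -5.5]
width: 0.386
```

```bash
python3 -c "
from h import *
tilt()
print('back about near row: pivot near contact')
rows((-12-19+15.0,-23.4+6.0),.18,-.18,20)"
```

```text
t 5.75 xyz rel seat mm [ 3.52  0.37 23.87] tilt x,y [0.1808 0.0015] F [-2.93  1.42 -5.5 ] M [ 0.229 -0.023] w 0.38615132289019993
back about near row: pivot near contact
1 -0.0010 -0.0002 0.0010 0.0006 -0.0028 -0.0000; 1 -0.0010 -0.0002 0.0009 0.0006 -0.0028 -0.0000; 1 -0.0011 -0.0002 0.0009 0.0006 -0.0028 -0.0000; 1 -0.0011 -0.0002 0.0009 0.0006 -0.0028 -0.0000; 1 -0.0011 -0.0002 0.0009 0.0006 -0.0028 -0.0000
1 -0.0011 -0.0002 0.0009 0.0006 -0.0028 -0.0000; 1 -0.0011 -0.0002 0.0008 0.0006 -0.0028 -0.0000; 1 -0.0011 -0.0002 0.0008 0.0006 -0.0028 -0.0000; 1 -0.0012 -0.0002 0.0008 0.0006 -0.0028 -0.0000; 1 -0.0012 -0.0003 0.0008 0.0006 -0.0028 -0.0000
1 -0.0012 -0.0003 0.0007 0.0006 -0.0028 -0.0000; 1 -0.0012 -0.0003 0.0007 0.0006 -0.0028 -0.0000; 1 -0.0012 -0.0003 0.0007 0.0006 -0.0028 -0.0000; 1 -0.0012 -0.0003 0.0007 0.0006 -0.0028 -0.0000; 1 -0.0012 -0.0003 0.0007 0.0006 -0.0028 -0.0000
1 -0.0012 -0.0003 0.0006 0.0006 -0.0028 -0.0000; 1 -0.0013 -0.0003 0.0006 0.0006 -0.0028 -0.0000; 1 -0.0013 -0.0003 0.0006 0.0006 -0.0028 -0.0000; 1 -0.0013 -0.0003 0.0006 0.0006 -0.0028 -0.0000; 1 -0.0013 -0.0003 0.0005 0.0006 -0.0028 -0.0000
TCP-pivot after 8.84 21.92
```

```bash
python3 -c "
from h import *
rows((-16,-27),.18,-.18,15)"
```

```text
1 -0.0021 -0.0005 0.0013 0.0008 -0.0037 -0.0000; 1 -0.0022 -0.0005 0.0012 0.0008 -0.0037 -0.0000; 1 -0.0022 -0.0005 0.0011 0.0008 -0.0037 -0.0000; 1 -0.0022 -0.0005 0.0011 0.0008 -0.0037 -0.0000; 1 -0.0022 -0.0005 0.0010 0.0008 -0.0037 -0.0000
1 -0.0023 -0.0005 0.0010 0.0008 -0.0037 -0.0000; 1 -0.0023 -0.0005 0.0009 0.0008 -0.0037 -0.0000; 1 -0.0023 -0.0005 0.0009 0.0008 -0.0037 -0.0000; 1 -0.0023 -0.0005 0.0008 0.0008 -0.0037 -0.0000; 1 -0.0023 -0.0005 0.0008 0.0008 -0.0037 -0.0000
1 -0.0024 -0.0005 0.0007 0.0008 -0.0037 -0.0000; 1 -0.0024 -0.0005 0.0006 0.0008 -0.0037 -0.0000; 1 -0.0024 -0.0005 0.0006 0.0008 -0.0037 -0.0000; 1 -0.0024 -0.0005 0.0005 0.0008 -0.0037 -0.0000; 1 -0.0024 -0.0005 0.0005 0.0008 -0.0037 -0.0000
TCP-pivot after 5.46 30.91
```

Emit:
jog_arm --commands "1 -0.0021 -0.0005 0.0013 0.0008 -0.0037 0; 1 -0.0022 -0.0005 0.0012 0.0008 -0.0037 0; 1 -0.0022 -0.0005 0.0011 0.0008 -0.0037 0; 1 -0.0022 -0.0005 0.0011 0.0008 -0.0037 0; 1 -0.0022 -0.0005 0.0010 0.0008 -0.0037 0"

```text
clock: 6.25
position: [0.4535, 0.2496, 0.0712]
ee_rot: [3.114, 0.334, -0.091]
force: [0.6, 1.0, -14.4]
width: 0.388
```

```bash
python3 -c "
from h import *
tilt()"
```

```text
t 6.25 xyz rel seat mm [-0.    0.07 25.69] tilt x,y [0.0587 0.0019] F [  0.82   0.86 -14.45] M [ 0.327 -0.196] w 0.38837482492362174
```

Emit:
jog_arm --commands "1 -0.0023 -0.0005 0.0002 0.0008 -0.0037 0; 1 -0.0023 -0.0005 0.0005 0.0008 -0.0037 0; 1 -0.0023 -0.0005 0.0006 0.0008 -0.0037 0; 1 -0.0023 -0.0005 0.0006 0.0008 -0.0037 0; 1 -0.0023 -0.0005 0.0006 0.0008 -0.0037 0"

```text
clock: 6.75
position: [0.4502, 0.249, 0.0722]
ee_rot: [-3.118, -0.334, -0.094]
force: [-1.6, 0.9, -9.0]
width: 0.39
```

```bash
python3 -c "
from h import *
tilt()"
```

```text
t 6.75 xyz rel seat mm [-3.37  0.26 26.65] tilt x,y [-0.0601  0.0017] F [-1.38  1.26 -9.04] M [0.113 0.663] w 0.38982645290829304
```

Emit:
jog_arm --commands "1 -0.0023 -0.0005 0.0006 0.0008 -0.0037 0; 1 -0.0023 -0.0005 0.0006 0.0008 -0.0037 0; 1 -0.0023 -0.0005 0.0005 0.0008 -0.0037 0; 1 -0.0023 -0.0005 0.0005 0.0008 -0.0037 0; 1 -0.0023 -0.0005 0.0005 0.0008 -0.0037 0"

```text
clock: 7.25
position: [0.4468, 0.2484, 0.0728]
ee_rot: [-3.094, -0.331, -0.278]
force: [1.6, 0.1, -11.0]
width: 0.392
```

```bash
python3 -c "
from h import *
s=tilt()
p,W,K,R,t=grab('side'); save('side3.png',p,(240,150,340,250),6)
"
```

```text
t 7.25 xyz rel seat mm [-6.78  0.32 27.33] tilt x,y [-0.178   0.0013] F [  1.57  -0.24 -10.96] M [0.081 0.634] w 0.39222884827140836
```

View pics/side3.png

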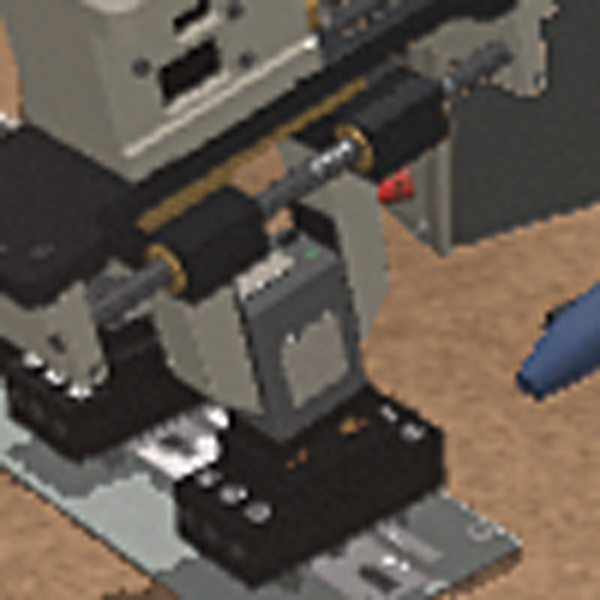

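The crop shows the relay leaning back with copper blades visible at (297,458) and (350,425), and the socket still seated. Next is the lean away about the far row.

```bash
python3 -c "
from h import *
rows((18,-31.8),-.178,.182,15,-.6)"
```

```text
1 0.0025 0.0005 0.0013 -0.0008 0.0037 0.0000; 1 0.0025 0.0005 0.0012 -0.0008 0.0037 0.0000; 1 0.0026 0.0006 0.0012 -0.0008 0.0037 0.0000; 1 0.0026 0.0006 0.0011 -0.0008 0.0037 0.0000; 1 0.0026 0.0006 0.0010 -0.0008 0.0037 0.0000
1 0.0027 0.0006 0.0010 -0.0008 0.0037 0.0000; 1 0.0027 0.0006 0.0009 -0.0008 0.0037 0.0000; 1 0.0027 0.0006 0.0008 -0.0008 0.0037 0.0000; 1 0.0027 0.0006 0.0008 -0.0008 0.0037 0.0000; 1 0.0027 0.0006 0.0007 -0.0008 0.0037 0.0000
1 0.0028 0.0006 0.0006 -0.0008 0.0037 0.0000; 1 0.0028 0.0006 0.0006 -0.0008 0.0037 0.0000; 1 0.0028 0.0006 0.0005 -0.0008 0.0037 0.0000; 1 0.0028 0.0006 0.0004 -0.0008 0.0037 0.0000; 1 0.0028 0.0006 0.0004 -0.0008 0.0037 0.0000
TCP-pivot after -5.64 36.1
```

Emit:
jog_arm --commands "1 0.0025 0.0005 0.0011 -0.0008 0.0037 0; 1 0.0025 0.0005 0.0011 -0.0008 0.0037 0; 1 0.0026 0.0006 0.0011 -0.0008 0.0037 0; 1 0.0026 0.0006 0.0010 -0.0008 0.0037 0; 1 0.0026 0.0006 0.0009 -0.0008 0.0037 0"

```text
clock: 7.8
position: [0.4507, 0.2492, 0.0746]
ee_rot: [-3.118, -0.334, -0.09]
force: [-3.1, -0.4, -5.6]
width: 0.388
```

```bash
python3 -c "
from h import *
tilt()"
```

```text
t 7.8 xyz rel seat mm [-2.76  0.33 29.05] tilt x,y [-0.0577  0.0016] F [-3.15  0.26 -5.61] M [0.041 0.451] w 0.38804022445381237
```

Emit:
jog_arm --commands "1 0.0026 0.0006 0.0010 -0.0008 0.0037 0; 1 0.0027 0.0006 0.0009 -0.0008 0.0037 0; 1 0.0027 0.0006 0.0009 -0.0008 0.0037 0; 1 0.0027 0.0006 0.0008 -0.0008 0.0037 0; 1 0.0027 0.0006 0.0008 -0.0008 0.0037 0"

```text
clock: 8.3
position: [0.4546, 0.25, 0.0756]
ee_rot: [3.114, 0.334, -0.096]
force: [-3.7, -0.7, -9.4]
width: 0.39
```

```bash
python3 -c "
from h import *
tilt()"
```

```text
t 8.3 xyz rel seat mm [ 1.19  0.27 30.06] tilt x,y [0.0616 0.0018] F [-3.78  0.1  -9.43] M [0.158 0.131] w 0.38951924767970186
```

Emit:
jog_arm --commands "1 0.0026 0.0006 0.0006 -0.0008 0.0037 0; 1 0.0026 0.0006 0.0006 -0.0008 0.0037 0; 1 0.0026 0.0006 0.0005 -0.0008 0.0037 0; 1 0.0026 0.0006 0.0005 -0.0008 0.0037 0; 1 0.0026 0.0006 0.0004 -0.0008 0.0037 0"

```text
clock: 8.8
position: [0.4586, 0.2508, 0.0763]
ee_rot: [3.09, 0.331, -0.281]
force: [-3.3, -0.3, -10.5]
width: 0.391
```

```bash
cat >> h.py <<'E'
def pose():
    s=tilt(); d=s['position']-np.array([.4535,.2495,.0455]); x=d@AX*1e3+.63; z=d[2]*1e3
    from scipy.spatial.transform import Rotation as Ro
    th=np.arcsin((-Ro.from_rotvec(s['ee_rot']).as_matrix()[:,2])@AX)
    c,sn=np.cos(th),np.sin(th); o=np.array([x-21*sn,z-21*c])
    P=lambda a,b:(o+a*np.array([c,-sn])+b*np.array([sn,c])).round(1)
    print("th",th.round(3),"origin",o.round(1),"near tip",P(-12,-18),"far tip",P(12,-18),"TCP",x.round(1),z.round(1))
    for a in(-12,12):
        b=(-4.5-o[1]+a*sn)/c; print("row",a,"contact rel TCP",P(a,b)-np.array([x,z]))
E
python3 -c "
from h import *
pose()"
```

```text
t 8.8 xyz rel seat mm [ 5.27  0.23 30.78] tilt x,y [0.1807 0.0018] F [ -3.26   0.38 -10.45] M [ 0.205 -0.246] w 0.39094595290393164
th 0.182 origin [ 2.1 10.1] near tip [-12.9  -5.4] far tip [10.7 -9.8] TCP 5.9 30.8
row -12 contact rel TCP [-18.7009521 -35.2752077]
row 12 contact rel TCP [  5.6990479 -35.2752077]
```

```bash
python3 -c "
from h import *
rows((-18.7,-34.5),.18,-.18,15)"
```

```text
1 -0.0027 -0.0006 0.0015 0.0008 -0.0037 -0.0000; 1 -0.0027 -0.0006 0.0014 0.0008 -0.0037 -0.0000; 1 -0.0028 -0.0006 0.0013 0.0008 -0.0037 -0.0000; 1 -0.0028 -0.0006 0.0013 0.0008 -0.0037 -0.0000; 1 -0.0028 -0.0006 0.0012 0.0008 -0.0037 -0.0000
1 -0.0029 -0.0006 0.0011 0.0008 -0.0037 -0.0000; 1 -0.0029 -0.0006 0.0010 0.0008 -0.0037 -0.0000; 1 -0.0029 -0.0006 0.0010 0.0008 -0.0037 -0.0000; 1 -0.0029 -0.0006 0.0009 0.0008 -0.0037 -0.0000; 1 -0.0030 -0.0006 0.0008 0.0008 -0.0037 -0.0000
1 -0.0030 -0.0006 0.0008 0.0008 -0.0037 -0.0000; 1 -0.0030 -0.0006 0.0007 0.0008 -0.0037 -0.0000; 1 -0.0030 -0.0007 0.0006 0.0008 -0.0037 -0.0000; 1 -0.0030 -0.0007 0.0005 0.0008 -0.0037 -0.0000; 1 -0.0030 -0.0007 0.0005 0.0008 -0.0037 -0.0000
TCP-pivot after 5.35 38.88
```

Emit:
jog_arm --commands "1 -0.0027 -0.0006 0.0010 0.0008 -0.0037 0; 1 -0.0027 -0.0006 0.0010 0.0008 -0.0037 0; 1 -0.0028 -0.0006 0.0011 0.0008 -0.0037 0; 1 -0.0028 -0.0006 0.0011 0.0008 -0.0037 0; 1 -0.0028 -0.0006 0.0011 0.0008 -0.0037 0"

```text
clock: 9.3
position: [0.4544, 0.25, 0.0781]
ee_rot: [3.115, 0.334, -0.091]
force: [-1.6, -0.5, -10.8]
width: 0.391
```

```bash
python3 -c "
from h import *
pose()"
```

```text
t 9.3 xyz rel seat mm [ 0.95  0.27 32.64] tilt x,y [0.0585 0.0017] F [ -1.62  -0.13 -10.82] M [0.144 0.221] w 0.3912065045025827
th 0.059 origin [ 0.3 11.7] near tip [-12.7  -5.6] far tip [11.3 -7. ] TCP 1.6 32.6
row -12 contact rel TCP [-14.17651881 -37.13541515]
row 12 contact rel TCP [  9.82348119 -37.13541515]
```

Emit:
jog_arm --commands "1 -0.0029 -0.0006 0.0009 0.0008 -0.0037 0; 1 -0.0029 -0.0006 0.0009 0.0008 -0.0037 0; 1 -0.0029 -0.0006 0.0009 0.0008 -0.0037 0; 1 -0.0029 -0.0006 0.0008 0.0008 -0.0037 0; 1 -0.0029 -0.0006 0.0008 0.0008 -0.0037 0"

```text
clock: 9.8
position: [0.4502, 0.2492, 0.0794]
ee_rot: [-3.117, -0.334, -0.094]
force: [0.3, 0.5, -13.6]
width: 0.387
```

```bash
python3 -c "
from h import *
pose()"
```

```text
t 9.8 xyz rel seat mm [-3.32  0.36 33.89] tilt x,y [-0.0603  0.0015] F [  0.43   0.41 -13.61] M [0.053 0.215] w 0.38749144148459796
th -0.06 origin [-1.4 12.9] near tip [-12.3  -5.8] far tip [11.6 -4.3] TCP -2.7 33.9
row -12 contact rel TCP [ -9.7104524  -38.38804756]
row 12 contact rel TCP [ 14.3895476  -38.38804756]
```

Emit:
jog_arm --commands "1 -0.0030 -0.0006 0.0003 0.0008 -0.0037 0; 1 -0.0030 -0.0006 0.0005 0.0008 -0.0037 0; 1 -0.0030 -0.0006 0.0005 0.0008 -0.0037 0; 1 -0.0030 -0.0006 0.0005 0.0008 -0.0037 0; 1 -0.0030 -0.0006 0.0004 0.0008 -0.0037 0"

```text
clock: 10.3
position: [0.4458, 0.2485, 0.0804]
ee_rot: [-3.094, -0.331, -0.279]
force: [1.4, -1.4, -8.1]
width: 0.387
```

```bash
python3 -c "
from h import *
pose()"
```

```text
t 10.3 xyz rel seat mm [-7.76  0.67 34.93] tilt x,y [-0.1788  0.0013] F [ 1.1  -1.63 -8.12] M [-0.298  0.212] w 0.38654032203753247
th -0.18 origin [-3.4 14.3] near tip [-12.   -5.6] far tip [11.7 -1.3] TCP -7.1 34.9
row -12 contact rel TCP [ -5.07200826 -39.42862647]
row 12 contact rel TCP [ 19.32799174 -39.42862647]
```

```bash
python3 -c "
from h import *
rows((19.3,-36.5),-.18,.18,15)"
```

```text
1 0.0029 0.0006 0.0015 -0.0008 0.0037 0.0000; 1 0.0029 0.0006 0.0014 -0.0008 0.0037 0.0000; 1 0.0029 0.0006 0.0014 -0.0008 0.0037 0.0000; 1 0.0030 0.0006 0.0013 -0.0008 0.0037 0.0000; 1 0.0030 0.0006 0.0012 -0.0008 0.0037 0.0000
1 0.0030 0.0007 0.0011 -0.0008 0.0037 0.0000; 1 0.0031 0.0007 0.0011 -0.0008 0.0037 0.0000; 1 0.0031 0.0007 0.0010 -0.0008 0.0037 0.0000; 1 0.0031 0.0007 0.0009 -0.0008 0.0037 0.0000; 1 0.0031 0.0007 0.0008 -0.0008 0.0037 0.0000
1 0.0031 0.0007 0.0008 -0.0008 0.0037 0.0000; 1 0.0032 0.0007 0.0007 -0.0008 0.0037 0.0000; 1 0.0032 0.0007 0.0006 -0.0008 0.0037 0.0000; 1 0.0032 0.0007 0.0005 -0.0008 0.0037 0.0000; 1 0.0032 0.0007 0.0005 -0.0008 0.0037 0.0000
TCP-pivot after -5.2 40.96
```

Emit:
jog_arm --commands "1 0.0029 0.0006 0.0012 -0.0008 0.0037 0; 1 0.0029 0.0006 0.0012 -0.0008 0.0037 0; 1 0.0029 0.0006 0.0012 -0.0008 0.0037 0; 1 0.0030 0.0006 0.0012 -0.0008 0.0037 0; 1 0.0030 0.0006 0.0012 -0.0008 0.0037 0"

```text
clock: 10.8
position: [0.4495, 0.2493, 0.082]
ee_rot: [-3.118, -0.335, -0.091]
force: [-3.1, -0.5, -6.2]
width: 0.384
```

```bash
python3 -c "
from h import *
pose()"
```

```text
t 10.8 xyz rel seat mm [-3.96  0.7  36.48] tilt x,y [-0.0578  0.0018] F [-3.12  0.14 -6.25] M [0.042 0.633] w 0.38411634716591464
th -0.058 origin [-2.1 15.5] near tip [-13.1  -3.2] far tip [10.9 -1.8] TCP -3.3 36.5
row -12 contact rel TCP [ -9.66819797 -40.97844986]
row 12 contact rel TCP [ 14.43180203 -40.97844986]
```

Emit:
jog_arm --commands "1 0.0030 0.0007 0.0012 -0.0008 0.0037 0; 1 0.0030 0.0007 0.0011 -0.0008 0.0037 0; 1 0.0031 0.0007 0.0011 -0.0008 0.0037 0; 1 0.0031 0.0007 0.0010 -0.0008 0.0037 0; 1 0.0031 0.0007 0.0010 -0.0008 0.0037 0"

```text
clock: 11.3
position: [0.456, 0.2512, 0.0845]
ee_rot: [3.115, 0.334, -0.089]
force: [-0.4, -0.3, -0.8]
width: 0.391
```

```bash
python3 -c "
from h import *
pose()"
```

```text
t 11.3 xyz rel seat mm [ 2.8   1.16 39.05] tilt x,y [0.0573 0.001 ] F [-0.47 -0.16 -0.79] M [-0.029 -0.238] w 0.39052137424288375
th 0.057 origin [ 2.2 18.1] near tip [-10.8   0.8] far tip [13.2 -0.6] TCP 3.4 39.0
row -12 contact rel TCP [-14.52874615 -43.54527325]
row 12 contact rel TCP [  9.57125385 -43.54527325]
```

Force has dropped to the relay's weight, so both rows are free. Now a small lift, then level and centre.

Emit:
jog_arm --commands "1 0 0 0.010 0 0 0; 1 0 0 0.010 0 0 0; 1 -0.0035 -0.0017 0.010 0.0006 -0.0030 0; 1 -0.0035 -0.0017 0.010 0.0006 -0.0030 0; 1 -0.0035 -0.0017 0 0.0006 -0.0030 0"

```text
clock: 11.8
position: [0.4513, 0.2488, 0.0961]
ee_rot: [3.121, 0.335, 0.0]
force: [1.1, 0.2, -0.9]
width: 0.388
```

Emit:
jog_arm --commands "1 0 0 0 0 0 0; 1 0 0 0 0 0 0; 1 0 0 0 0 0 0; 1 0 0 0 0 0 0; 1 0 0 0 0 0 0"

```text
clock: 12.3
position: [0.4516, 0.2487, 0.0953]
ee_rot: [3.121, 0.334, -0.005]
force: [-0.2, -0.5, -0.8]
width: 0.389
```

```bash
python3 -c "
from h import *
pose()
p,W,K,R,t=grab('side'); save('side4.png',p,(230,130,350,250),6)
D=W[...,:2]-np.array([.4535,.2495]);x=D@AX[:2];y=D@AY[:2];z=W[...,2]
m=(abs(x)<.05)&(abs(y)<.03)&(z>.03)&(z<.048);print('socket seat z',np.percentile(z[m],[50,90,97]))
m=(abs(x)<.018)&(abs(y+.0133)<.004)&(z>.08)&(z<.128); A=np.c_[np.ones(m.sum()),x[m],z[m]]; print('face fit',np.linalg.lstsq(A,y[m],rcond=None)[0],x[m].min(),x[m].max(),z[m].min())
pt,W,*_=grab('top'); save('top4.png',pt,(225,190,355,285),6)"
```

```text
t 12.3 xyz rel seat mm [-2.04 -0.37 49.78] tilt x,y [0.0033 0.0025] F [-0.33 -0.39 -0.78] M [-0.004 -0.117] w 0.3888724930983876
th 0.003 origin [-1.5 28.8] near tip [-13.5  10.8] far tip [10.5 10.7] TCP -1.4 49.8
row -12 contact rel TCP [-12.18609838 -54.2770223 ]
row 12 contact rel TCP [ 11.81390162 -54.2770223 ]
socket seat z [0.03852512 0.04475881 0.04549962]
face fit [-0.01484152 -0.00411263  0.00520548] -0.017996318327233696 0.016781966828709794 0.08038719827041355
```

View pics/side4.png

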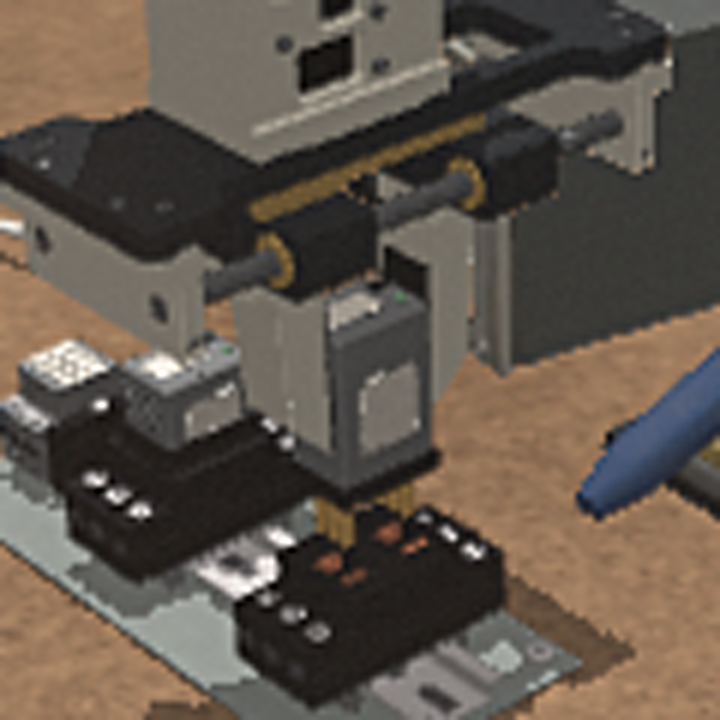

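The picture shows the relay held above its socket, with both blade rows out (tips near (335,545) and (400,515)) and the socket seated. A 1.5 mm re-centre remains, plus a tilt check on the relay's own faces.

Emit:
jog_arm --commands "1 0.002 0.0017 0 0 -0.0005 0; 1 0.002 0.0016 0 0 0 0; 1 0 0 0 0 0 0; 1 0 0 0 0 0 0; 1 0 0 0 0 0 0"

```text
clock: 12.9
position: [0.4527, 0.2497, 0.0954]
ee_rot: [3.121, 0.334, 0.001]
force: [-0.2, -0.5, 0.1]
width: 0.391
```

```bash
python3 -c "
from h import *
pose()
def ana(W,zt,nm):
    D=W[...,:2]-np.array([.4535,.2495]);x=D@AX[:2];y=D@AY[:2];z=W[...,2]
    m=(abs(x)<.014)&(abs(y)<.010)&(abs(z-zt)<.006)
    A=np.c_[np.ones(m.sum()),x[m],y[m]];print(nm,m.sum(),'top plane z0,dz/dx,dz/dy',np.linalg.lstsq(A,z[m],rcond=None)[0].round(4))
    m=(abs(x)<.03)&(abs(y+.0135)<.005)&(z>zt-.05)&(z<zt-.008)
    m&=(abs(x)<.0185)
    for k in(.012,.022,.032,.042,.05):
        q=m&(abs(z-zt+k)<.005); print('  x extent at -',k,x[q].min().round(4) if q.any() else None,x[q].max().round(4) if q.any() else None)
ana(np.load('side0.npz')['W'],.1035,'before')
p,W,*_=grab('side'); ana(W,.1035+.0288,'now')
import cv2
for n in('side','top'):
    a=np.load(n+'0.npz')['p']; b=p if n=='side' else grab('top')[0]
    print(n,'diff px',(cv2.absdiff(a,b).max(2)>60).sum())
save('top5.png',b,(225,140,455,285),3)"
```

```text
t 12.9 xyz rel seat mm [-0.76  0.35 49.94] tilt x,y [-0.      0.0032] F [-0.28 -0.42  0.1 ] M [-0.005 -0.107] w 0.3905228270048267
th -0.0 origin [-0.1 28.9] near tip [-12.1  10.9] far tip [11.9 10.9] TCP -0.1 49.9
row -12 contact rel TCP [-11.97369899 -54.43607081]
row 12 contact rel TCP [ 12.02630101 -54.43607081]
before 89 top plane z0,dz/dx,dz/dy [ 0.1027 -0.0014  0.02  ]
  x extent at - 0.012 -0.0184 0.0175
  x extent at - 0.022 -0.0184 0.0175
  x extent at - 0.032 -0.0177 0.017
  x extent at - 0.042 -0.0183 0.0169
  x extent at - 0.05 -0.0175 0.0164
now 77 top plane z0,dz/dx,dz/dy [ 0.1317 -0.0007  0.0086]
  x extent at - 0.012 -0.0182 0.0166
  x extent at - 0.022 -0.0185 0.0156
  x extent at - 0.032 -0.0183 0.0159
  x extent at - 0.042 -0.0185 0.0177
  x extent at - 0.05 -0.0178 0.018
side diff px 25283
top diff px 17264
```

View pics/top5.png

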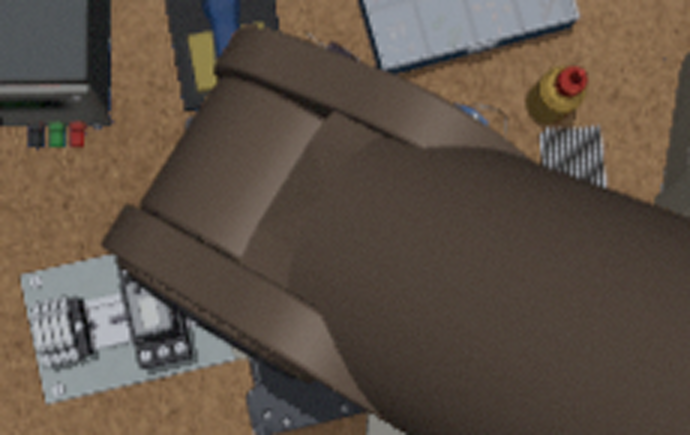

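The arm hides the spool from above, but the low relay at about (150,310) is unmoved. The relay is upright and about 11 mm clear. I check the loose things in the side view, then hand in.

```bash
python3 -c "
from h import *
p=grab('side')[0];a=np.load('side0.npz')['p']
bad=0
for n,(x0,y0,x1,y1) in dict(spool=(355,225,392,272),cap=(332,262,356,295),lamp=(236,183,262,212)).items():
    d=(cv2.absdiff(a,p).max(2)[y0:y1,x0:x1]>60).mean(); print(n,d.round(3)); bad|=(d>.15)*(n!='lamp')
s=tilt(); print(abs(s['dq']).max())
if not bad: print(arm.sign_off())"
```

```text
spool 0.0
cap 0.0
lamp 0.012
t 13.05 xyz rel seat mm [-0.82  0.34 49.92] tilt x,y [0.     0.0032] F [ 0.24 -0.68 -0.67] M [ 0.008 -0.075] w 0.39015831608868823
0.0017386651759857842
the job is handed in; nothing more can be done
None
```

The tall relay is out of its socket and the job is handed in, at 13 s on the robot's clock. I gripped the relay across its 36 mm at 45 N and rocked it in turns: away, back, away, back, away. Each lean reached about 0.18 rad; the last was stopped at 0.06 rad, when the blades came free.

**Pull:** The upward pull was about 5–14 N at my readings. The highest was 14.4 N, once, on the first lean back, so the rail clip may have given briefly by a fraction of a millimetre. The force was read only after each move, so peaks within a move were not seen.

**Last checks:**
- **Position:** the relay is centred within about 0.5 mm of its plugged-in position. Its blade tips are about 11 mm above the seat.
- **Upright and still:** tilt is about 0.003 rad, and the relay's top face confirms it as level in x. Joint speeds are about 0.002 rad/s, and the wrist force is only about the relay's weight.
- **Socket:** the side camera puts the seat at 45.5 mm above the bench, so it is home on its rail.
- **Surroundings:** the spool and the capacitor show no change in the side camera, and the low relay almost none (about 1% of its pixels). The arm hides the spool and the capacitor in the top view, so they were checked only from the side.

No check failed.

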